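Step the core-run counter to 7

ROBOT

A 7-joint arm with a two-finger parallel gripper is mounted at the origin on the work surface. World frame = base frame: x ahead of the robot, y to its left, z up, the work surface at z = 0. Lengths are in mm, angles in rad, forces in N, time in s.
With the tool pointing down it reaches from about 400 to 875 mm from the base axis. Payload 4.4 kg.
Tool frame: the origin (TCP) lies midway between the tips of the shut fingers; the grasp point (between the pads) lies 19 mm behind it (ctrl.grip_point_offset is the distance from the TCP to the grasp point, in mm); z points along the fingers, y is the line along which they close (so a half turn about z gives the same grasp; the last joint's range is limited). The gripper opens to 85 mm and grips with 20 to 120 N. Pads are 22 mm wide; open, the fingers measure 114 mm over their backs; the gripper's body (76 mm by 85 mm) begins 54 mm behind the grasp point. The pads swing forward as they close: fully open they stand 13 mm farther back than shut.
Start: joints at [1.134, 0.628, 0.038, 1.517, -0.027, 0.996, -0.02], TCP at [235.563, -605.828, 231.313] pointing down, gripper open.
Joint ranges: [-3.06, 3.06], [-0.37, 2.12], [-1.25, 1.32], [0.18, 2.47], [-1.1, 4.24], [0.23, 1.98], [-2.94, 2.94]. Speed limits (rad/s): [2.57, 2.57, 3.14, 3.14, 3.14, 3.14, 3.14].

INTERFACE

Orientations are given as [roll, pitch, yaw] about the fixed x, y, z axes, in that order (R = Rz(yaw) Ry(pitch) Rx(roll)).
In Python, from cell import ctrl gives the robot as it stands.
- The arm moves only by the tool jog_arm, called after "Request:" by a JSON object that holds its "api" and its "payload". Schema: {"type":"object","properties":{"motion":{"type":"object","properties":{"segments":{"type":"array","items":{"type":"array","items":{"type":"number"},"minItems":7,"maxItems":7},"minItems":1,"maxItems":12}},"additionalProperties":false,"required":["segments"]},"only":{"type":"string"},"quiet":{"type":"boolean"},"lines":{"type":"string"}},"required":["motion"],"additionalProperties":false}. motion is an object whose key "segments" holds a list of rows, 1 to 12 of them, each of 7 numbers: dx, dy, dz in parts of the range, where 1.0 means 0.25 m, then a rotation vector rx, ry, rz in normalised numbers (1 is 2 rad), then the finger opening in mm; each row shifts and turns the commanded pose from where the row before left it, along the tool's axes as they then stand; what a row does not reach is not made up. A row lasts 1/10 s, in which the tool goes at most 50 mm and 0.15 rad, less where a joint would pass 70% of its speed; a pose out of reach is approached as far as the arm can. The fingers move at their own pace and stop on an object; the grip force is fixed at half the most. Time passes only in rows, so rows that do not move let the fingers close. The tool returns the time, the measured TCP pose, the force, the opening and the grip force at its end. only (a regular expression) keeps the lines of the reply that match it, lines (a string "A,B") keeps lines A to B, and quiet returns only ok. No shift or turn number may pass 1 either way. Input that does not fit is refused with a message, and nothing moves.
- ctrl.read_state(): the state, without advancing time (a new reading comes with each control period).
- ctrl.get_image(name): name is "scene" or "top" or "wrist"; returns the picture (400x640x3 uint8, blue, green, red); there is no depth.
- ctrl.calibration(name): a dict with "fx", "fy", "cx", "cy" (pixels), "rvec" (rotation vector, rad) and "tvec" (3), from world to camera coordinates, as OpenCV has them; the wrist camera has in their place "hand_eye" (4x4, takes a point from camera to tool coordinates, whose origin is the TCP and whose axes are the flange's). Camera axes: x right, y down, z forward; pixel columns grow to the right and rows downward; lengths in mm; the calibration is good to about 2 mm. A picture is of the moment at which its call begins: read the wrist's pose just before it. calibration takes no time and is no camera call.
- ctrl.finish_job(): hands the job in; it is judged then, once.
The state is a dict: "clock": time; "qpos": joint angles; "qd": joint speeds; "tau": joint torques, N m; "eef_pos": TCP position; "tool_rot": TCP orientation; "force": force on the tool from outside, world axes, zero at the start; "torque": the same for the moment, N m; "width": finger opening in mm; "gripper_force": force on a finger pad.
Only numpy, scipy, OpenCV 4.12 (cv2) and the standard library are available. Lean on these libraries where they do the work, as an engineer would, in place of code of your own. Each camera call takes 0.05 s, during which the arm holds its last target. There are 200 camera calls.

TASK

The next ice core is run number 7. Press the step key on the drum counter as often as needed until the 7 stands at the mark in the window. Do not press the round stop button on the grey switch box.

Things in the scene. Friction and masses are not known exactly. Their poses are not given: they have to be found in the camera images.
- counter: Drum counter, a fixed metal box 110 (x) x 150 (y) x 104 mm high; origin: centre of its underside, z up. In its top a closed clear window (centre y = -38 mm) shows the top face of a white eight-sided drum with black numerals 1 to 8, upright to a viewer on its +x side; the mark is two black pointers beside the window. The step key is at x = 0, y = +45 mm.
- key_top (a point): Centre of the step key's top: a plain grey key 42 (x) x 34 (y) mm, 18 mm proud of the counter's top (122 mm above the table), axes as the counter's. It goes down 10 mm to a firm stop (spring, 2 to 7 N up to there), still 8 mm proud, and springs back. A press of 8 mm or more moves the drum on exactly one number; let it come fully up before the next. It cannot step back.
- drum (a joint): Drum angle in rad: 0 shows 1 at the mark and each step adds pi/4 (0.785), so 2 is at 0.785, 7 at 4.712, 8 at 5.498; then 1 again, the value growing past 2 pi. It clicks into place at each number. It starts at 2, 3, 4 or 5.
- stop_top (a point): Centre of the top of the round stop button (40 mm across, spring-loaded, 92 mm above the table) on the grey switch box (140 x 200 x 70 mm), which also has three toggle switches and three knobs. Not to be pressed.

How it is judged (in metres and radians):
At the end, for the whole second after the job is handed in: The 7 stands at the mark within 10 degrees (drum angle 4.712 rad, or one whole turn more), the drum is still, and the step key is fully up (within 2 mm) ((value of joint drum between 4.53 and 4.89 rad or value of joint drum between 10.81 and 11.18 rad) and velocity of joint drum between -0.1 and 0.1 rad/s and distance of key_top from where it was at the start of the episode below 0.002 m); the robot touches nothing.
It fails at once if the stop button is pressed (more than 3 mm) (distance of stop_top from where it was at the start of the episode above 0.003 m).
It also fails if it takes over 45 s, if anything falls off the work surface, if the arm or the gripper's body presses on something with over 40 N, if the wrist force passes 120 N, or if a joint passes its speed limit or range.

## Working session

There is one attempt and no reset: what is moved stays moved. The work goes in short steps, Python scripts to look and compute and a tool call to move; the robot and the scene stay as the last step left them, time stands still between calls to the robot, and variables do not carry over. Pictures are saved under pics/ and viewed, at most 10 in all, crops included, and the job is handed in when it is done.

```bash
ls; mkdir -p pics; python3 - <<'E'
from cell import ctrl
import cv2
for n in ("scene","top"):
    cv2.imwrite(f"pics/{n}0.png",ctrl.get_image(n)); print(ctrl.calibration(n))
s=ctrl.read_state(); print(s["clock"],s["eef_pos"],s["tool_rot"],s["width"])
E
```

```text
cell.py
pics
{'fx': 474.09524347754933, 'fy': 474.09524347754933, 'cx': 314.10390497779434, 'cy': 204.65567187393017, 'rvec': array([ 0.73918383,  2.64284826, -1.08268242]), 'tvec': array([ 469.27868372, -127.38440474, 1190.86585311])}
{'fx': 367.7196358456515, 'fy': 367.7196358456515, 'cx': 324.74822022125704, 'cy': 197.3942844790353, 'rvec': array([ 2.13099969, -2.16657012,  0.1459209 ]), 'tvec': array([ 24.58455504, 561.90234387, 808.09866882])}
0.1 [ 235.36094197 -605.30576257  230.4736816 ] [-3.13990635e+00 -2.61719652e-06  3.70791371e-01] 85.30337144492215
```

View pics/top0.png

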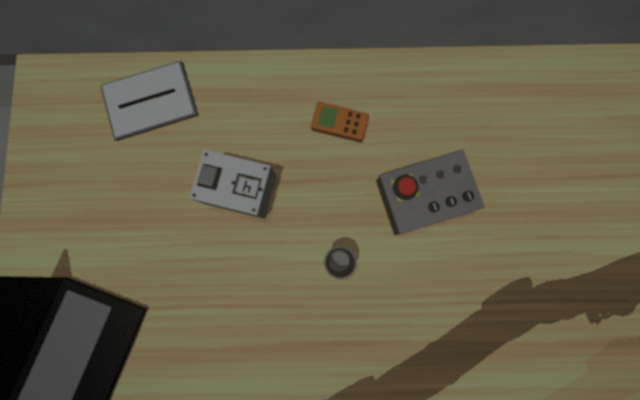

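View pics/scene0.png

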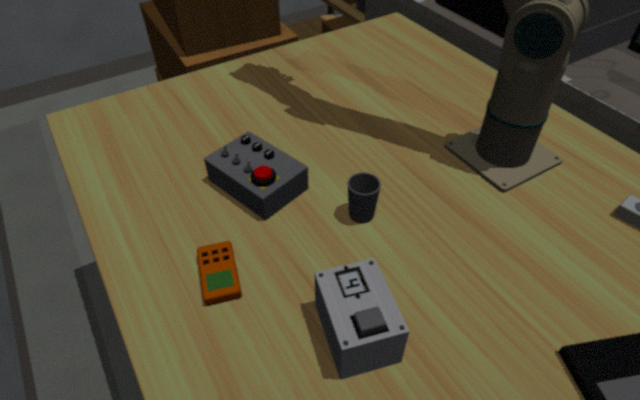

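Top view: the counter is at about (234,184), with its key at (208,176) and window at (247,186). The stop button is at (406,187), well clear of it. The numeral looks like an upside-down 4. Next I'll measure the key and zoom in on the window.

```bash
cat > h.py <<'E'
from cell import ctrl
import cv2, numpy as np
def ray(n,uv):
    c=ctrl.calibration(n);R=cv2.Rodrigues(np.array(c["rvec"]))[0]
    d=R.T@np.array([(uv[0]-c["cx"])/c["fx"],(uv[1]-c["cy"])/c["fy"],1]);return -R.T@np.array(c["tvec"]),d
def onz(n,uv,z):
    o,d=ray(n,uv);return o+d*(z-o[2])/d[2]
def tri(a,b):
    (o1,d1),(o2,d2)=ray(*a),ray(*b)
    t=np.linalg.lstsq(np.c_[d1,-d2],o2-o1,rcond=None)[0];p,q=o1+t[0]*d1,o2+t[1]*d2
    return (p+q)/2,np.linalg.norm(p-q)
E
python3 - <<'E'
from h import *
t=cv2.imread("pics/top0.png");s=cv2.imread("pics/scene0.png")
a=cv2.rotate(cv2.resize(t[140:230,180:290],None,fx=4,fy=4,interpolation=2),cv2.ROTATE_180)
b=cv2.resize(s[250:385,300:420],None,fx=2.9,fy=2.9,interpolation=2)[:360]
cv2.imwrite("pics/z.png",np.hstack([a,b]))
g=cv2.cvtColor(t,cv2.COLOR_BGR2GRAY)
print(g[166:188:2,194:224:2])
E
```

```text
[[110 111 119 118  93  77  73  70  63  68  80  93 106 112 122]
 [110 110 120 115  84  78  80  81  80  79  76  62  44  53  99]
 [111 113 121 103  80  82  80  81  81  82  80  63  36  44 104]
 [112 118 121  93  81  80  81  83  82  82  80  54  39  56 113]
 [114 120 117  87  80  82  82  82  83  83  74  45  36  77 122]
 [113 122 108  83  81  81  82  82  83  83  67  38  41  99 122]
 [115 122  98  81  82  80  83  84  85  80  57  39  51 111 126]
 [119 118  89  82  82  83  85  84  86  79  49  34  70 121 123]
 [122 116  80  77  82  83  84  84  86  72  41  39  87 124 124]
 [123 106  51  49  57  68  74  80  81  62  40  43 104 125 125]
 [123 119 100  78  66  49  48  48  54  45  37  58 112 124 124]]
```

View pics/z.png

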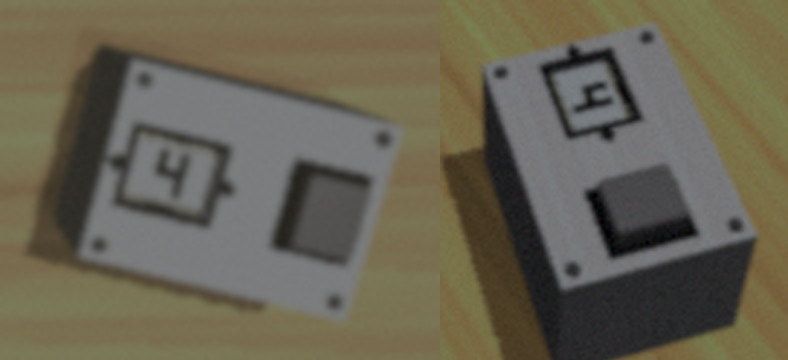

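The window shows a 4, so three presses are needed. Next I'll locate the key top in both views.

```bash
python3 - <<'E'
from h import *
t=cv2.imread("pics/top0.png");g=cv2.cvtColor(t,cv2.COLOR_BGR2GRAY)
hsv=cv2.cvtColor(t,cv2.COLOR_BGR2HSV)
m=np.zeros_like(g);m[160:192,190:226]=((g>70)&(g<93))[160:192,190:226]
m=cv2.morphologyEx(m,cv2.MORPH_OPEN,np.ones((5,5),np.uint8))
n,l,st,c=cv2.connectedComponentsWithStats(m);i=1+np.argmax(st[1:,4]);k=c[i];print(st[i],k)
box=cv2.minAreaRect(cv2.findContours((l==i).astype(np.uint8),0,1)[0][0]);bp=cv2.boxPoints(box)
P=np.array([onz("top",p,122) for p in bp]);print(P.round(1),np.linalg.norm(np.diff(P,axis=0),axis=1))
print("key z=122",onz("top",k,122), onz("top",box[0],122))
print("tri",tri(("top",k),("scene",(369.5,319))),"scene z122",onz("scene",(369.5,319),122))
# screws on the top, full-view pixels from the crop
sc=[((439-x)/4+180,(359-y)/4+140) for x,y in [(145,79),(383,138),(335,301),(99,244)]]
S=np.array([onz("top",p,104) for p in sc]);print(S.round(1),S.mean(0),np.linalg.norm(np.diff(S,axis=0),axis=1))
yv=(S[1]+S[2]-S[0]-S[3]);yv/=np.linalg.norm(yv);yaw=np.arctan2(-yv[0],yv[1]);print("yaw",yaw,"key pred",S.mean(0)+45*yv)
print("stop",onz("top",(406,187),92))
s=ctrl.read_state();print(s["eef_pos"],s["tool_rot"],s["force"])
from scipy.spatial.transform import Rotation as R
T=R.from_euler("xyz",s["tool_rot"]).as_matrix();print(T.round(3));
kk=onz("top",k,122);print("tool-axes delta",T.T@(kk-s["eef_pos"]))
E
```

```text
[199 166  16  19 245] [206.52653061 175.14285714]
[[587.4 280.6 122. ]
 [624.4 272.6 122. ]
 [616.6 243.7 122. ]
 [579.7 251.8 122. ]] [37.91240287 29.95015255 37.84873256]
key z=122 [601.90316052 262.04226872 122.        ] [601.95896365 262.16103358 122.        ]
tri (array([603.24676562, 263.44963078, 116.95385636]), np.float64(0.7780955088121511)) scene z122 [605.62489956 265.47887985 122.        ]
[[528.8 166.4 104. ]
 [562.5 293.4 104. ]
 [651.1 270.4 104. ]
 [617.5 142.6 104. ]] [589.9620853  218.17342667 104.        ] [131.4415201   91.58745203 132.14274804]
yaw -0.2581880132929673 key pred [601.45189232 261.68186648 104.        ]
stop [ 574.60766041 -160.97031344   92.        ]
[ 235.36094197 -605.30576257  230.4736816 ] [-3.13990635e+00 -2.61719652e-06  3.70791371e-01] [ 0.49939793 -0.57638743 -0.3595959 ]
[[ 0.932  0.362 -0.001]
 [ 0.362 -0.932  0.002]
 [ 0.    -0.002 -1.   ]]
tool-axes delta [ 655.91832718 -675.40221901  109.61448623]
```

Key top is at about (602, 262, 122). The two views agree to within 4 mm, the screw-derived prediction matches within 1 mm, and the reach is 656 mm. The path stays about 140 mm above everything. I'll close the fingers and move over.

The manual's scale: shifts go in shares of 0.25 m and turns go in shares of 2 rad. Converting my numbers, -28 mm / 250 = -0.112, 27 mm / 250 = 0.108.

Request:
{"api": "jog_arm", "payload": {"motion": {"segments": [[0.108, -0.112, 0, 0, 0, 0, 0], [0.108, -0.112, 0, 0, 0, 0, 0], [0.108, -0.112, 0, 0, 0, 0, 0], [0.108, -0.112, 0, 0, 0, 0, 0], [0.108, -0.112, 0, 0, 0, 0, 0], [0.108, -0.112, 0, 0, 0, 0, 0], [0.108, -0.112, 0, 0, 0, 0, 0], [0.108, -0.112, 0, 0, 0, 0, 0], [0.108, -0.112, 0, 0, 0, 0, 0], [0.108, -0.112, 0, 0, 0, 0, 0], [0.108, -0.112, 0, 0, 0, 0, 0], [0.108, -0.112, 0, 0, 0, 0, 0]]}}}

```text
clock: 1.3
eef_pos: [416.0, -173.7, 231.2]
tool_rot: [-3.141, 0.0, 0.371]
force: [0.8, -0.8, -0.1]
width: -0.1
gripper_force: 0.0
```

Request:
{"api": "jog_arm", "payload": {"motion": {"segments": [[0.108, -0.112, 0, 0, 0, 0, 0], [0.108, -0.112, 0, 0, 0, 0, 0], [0.108, -0.112, 0, 0, 0, 0, 0], [0.108, -0.112, 0, 0, 0, 0, 0], [0.108, -0.112, 0, 0, 0, 0, 0], [0.108, -0.112, 0, 0, 0, 0, 0], [0.108, -0.112, 0, 0, 0, 0, 0], [0.108, -0.112, 0, 0, 0, 0, 0], [0.108, -0.112, 0, 0, 0, 0, 0], [0.108, -0.112, 0, 0, 0, 0, 0], [0.108, -0.112, 0, 0, 0, 0, 0], [0, 0, 0, 0, 0, 0, 0]]}}}

```text
clock: 2.5
eef_pos: [581.2, 226.8, 230.6]
tool_rot: [-3.137, -0.002, 0.378]
force: [-2.2, 0.7, 0.2]
width: 0.1
gripper_force: 0.0
```

```bash
cat > d.py <<'E'
from h import *
from scipy.spatial.transform import Rotation as R
s=ctrl.read_state();T=R.from_euler("xyz",s["tool_rot"]).as_matrix()
print("delta to key top, tool axes",(T.T@(np.array([602.5,262.5,122])-s["eef_pos"])).round(1),s["clock"])
E
python3 d.py
```

```text
delta to key top, tool axes [ 32.7 -24.9 108.7] 2.5
```

To row units: 25 mm / 250 = 0.1, 20 mm / 250 = 0.08.

Request:
{"api": "jog_arm", "payload": {"motion": {"segments": [[0.064, -0.048, 0.08, 0, 0, 0, 0], [0.068, -0.052, 0.08, 0, 0, 0, 0], [0, 0, 0.1, 0, 0, 0, 0], [0, 0, 0.08, 0, 0, 0, 0], [0, 0, 0.04, 0, 0, 0, 0], [0, 0, 0, 0, 0, 0, 0], [0, 0, 0, 0, 0, 0, 0]]}}}

```text
clock: 3.2
eef_pos: [603.2, 254.5, 137.0]
tool_rot: [3.142, -0.001, 0.37]
force: [0.4, -0.0, -0.3]
width: -0.1
gripper_force: 0.0
```

```bash
python3 d.py
python3 - <<'E'
from h import *
cv2.imwrite("pics/s1.png",cv2.resize(ctrl.get_image("scene")[200:400,260:480],None,fx=2.5,fy=2.5))
E
```

```text
delta to key top, tool axes [ 2.3 -7.7 15. ] 3.2
```

View pics/s1.png

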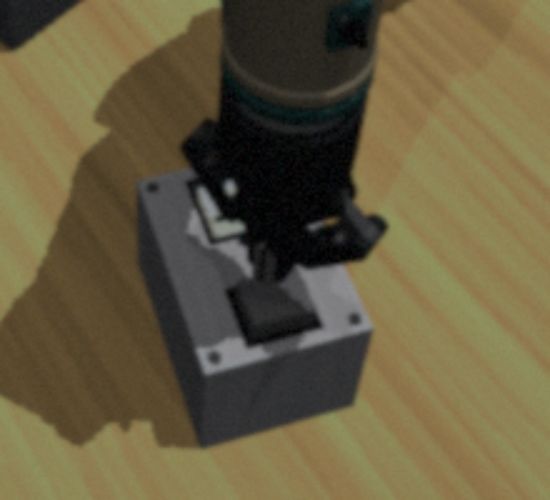

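The closed tips hang just above the key, slightly toward the window side. I'll correct by (2,-8), then press down in small steps while watching the force.

To row units: 10 mm / 250 = 0.04, -8 mm / 250 = -0.032.

Request:
{"api": "jog_arm", "payload": {"motion": {"segments": [[0.008, -0.032, 0, 0, 0, 0, 0], [0, 0, 0.04, 0, 0, 0, 0], [0, 0, 0.02, 0, 0, 0, 0], [0, 0, 0.016, 0, 0, 0, 0], [0, 0, 0, 0, 0, 0, 0], [0, 0, 0, 0, 0, 0, 0]]}}}

```text
clock: 3.85
eef_pos: [601.3, 263.6, 117.4]
tool_rot: [-3.141, 0.0, 0.371]
force: [-1.7, 2.5, 4.0]
width: -0.1
gripper_force: 1.7
```

Request:
{"api": "jog_arm", "payload": {"motion": {"segments": [[0, 0, 0.012, 0, 0, 0, 0], [0, 0, 0.008, 0, 0, 0, 0], [0, 0, 0, 0, 0, 0, 0], [0, 0, 0, 0, 0, 0, 0]]}}}

```text
clock: 4.25
eef_pos: [601.7, 263.2, 112.5]
tool_rot: [-3.141, -0.0, 0.371]
force: [-1.4, 3.0, 3.6]
width: -0.2
gripper_force: 2.0
```

```bash
python3 d.py
```

```text
delta to key top, tool axes [ 0.5  1.  -9.5] 4.25
```

To row units: 1 mm / 250 = 0.004.

Request:
{"api": "jog_arm", "payload": {"motion": {"segments": [[0, 0, 0.004, 0, 0, 0, 0], [0, 0, 0.004, 0, 0, 0, 0], [0, 0, 0, 0, 0, 0, 0], [0, 0, 0, 0, 0, 0, 0]]}}}

```text
clock: 4.65
eef_pos: [601.8, 263.1, 112.1]
tool_rot: [-3.141, -0.001, 0.371]
force: [-3.9, 2.0, 13.5]
width: -0.3
gripper_force: 6.6
```

13.5 N means the key is at its firm stop. I'll lift clear and check that exactly one step registered.

To row units: -40 mm / 250 = -0.16, -30 mm / 250 = -0.12.

Request:
{"api": "jog_arm", "payload": {"motion": {"segments": [[0, 0, -0.04, 0, 0, 0, 0], [0, 0, -0.08, 0, 0, 0, 0], [0, 0, -0.12, 0, 0, 0, 0], [0, 0, -0.16, 0, 0, 0, 0], [0, 0, 0, 0, 0, 0, 0], [0, 0, 0, 0, 0, 0, 0]]}}}

```text
clock: 5.25
eef_pos: [602.5, 261.7, 211.1]
tool_rot: [3.14, -0.002, 0.37]
force: [-0.4, -0.1, -0.2]
width: 0.2
gripper_force: 0.0
```

```bash
python3 - <<'E'
from h import *
w=ctrl.get_image("wrist");s=ctrl.get_image("scene")[180:380,260:480]
cv2.imwrite("pics/w1.png",np.hstack([cv2.resize(w,(480,300)),cv2.resize(s,(320,300))]))
E
```

```text
(no output)
```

View pics/w1.png

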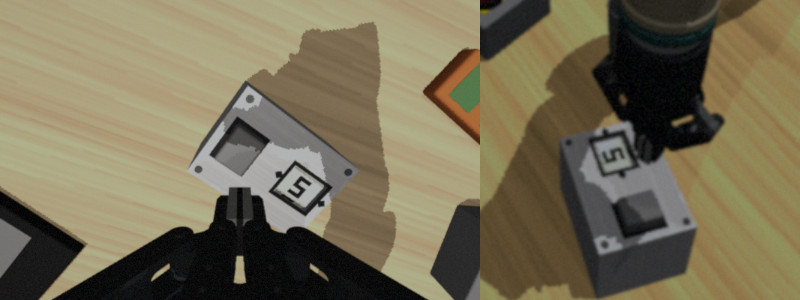

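The window now shows a 5 and the key is back up, so two more presses remain.

To row units: 40 mm / 250 = 0.16, 30 mm / 250 = 0.12.

Request:
{"api": "jog_arm", "payload": {"motion": {"segments": [[0, 0, 0.16, 0, 0, 0, 0], [0, 0, 0.12, 0, 0, 0, 0], [0, 0, 0.06, 0, 0, 0, 0], [0, 0, 0.02, 0, 0, 0, 0], [0, 0, 0.02, 0, 0, 0, 0], [0, 0, 0.02, 0, 0, 0, 0], [0, 0, 0, 0, 0, 0, 0], [0, 0, 0, 0, 0, 0, 0]]}}}

```text
clock: 6.15
eef_pos: [602.2, 262.8, 112.1]
tool_rot: [3.141, -0.001, 0.371]
force: [-2.3, -1.2, 6.0]
width: 0.0
gripper_force: 2.8
```

Request:
{"api": "jog_arm", "payload": {"motion": {"segments": [[0, 0, -0.04, 0, 0, 0, 0], [0, 0, -0.08, 0, 0, 0, 0], [0, 0, -0.12, 0, 0, 0, 0], [0, 0, -0.16, 0, 0, 0, 0], [0, 0, 0, 0, 0, 0, 0], [0, 0, 0, 0, 0, 0, 0]]}}}

```text
clock: 6.75
eef_pos: [602.8, 263.4, 212.6]
tool_rot: [-3.141, -0.004, 0.371]
force: [-0.3, -0.2, -0.5]
width: -0.1
gripper_force: 0.0
```

```bash
python3 - <<'E'
from h import *
w=ctrl.get_image("wrist");s=ctrl.get_image("scene")[180:380,260:480]
cv2.imwrite("pics/w2.png",np.hstack([cv2.resize(w,(480,300)),cv2.resize(s,(320,300))]))
E
```

```text
(no output)
```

View pics/w2.png

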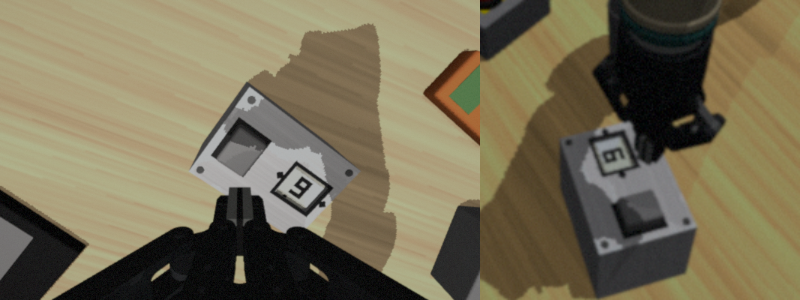

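The window shows a 6. One more press, 1 mm deeper than the last.

To row units: 40 mm / 250 = 0.16, 30 mm / 250 = 0.12.

Request:
{"api": "jog_arm", "payload": {"motion": {"segments": [[0, 0, 0.16, 0, 0, 0, 0], [0, 0, 0.12, 0, 0, 0, 0], [0, 0, 0.06, 0, 0, 0, 0], [0, 0, 0.02, 0, 0, 0, 0], [0, 0, 0.02, 0, 0, 0, 0], [0, 0, 0.024, 0, 0, 0, 0], [0, 0, 0, 0, 0, 0, 0], [0, 0, 0, 0, 0, 0, 0]]}}}

```text
clock: 7.65
eef_pos: [601.9, 262.9, 112.1]
tool_rot: [3.142, -0.001, 0.371]
force: [-4.0, -2.5, 10.7]
width: -0.3
gripper_force: 5.5
```

Request:
{"api": "jog_arm", "payload": {"motion": {"segments": [[0, 0, -0.04, 0, 0, 0, 0], [0, 0, -0.08, 0, 0, 0, 0], [0, 0, -0.12, 0, 0, 0, 0], [0, 0, -0.16, 0, 0, 0, 0], [0, 0, 0, 0, 0, 0, 0], [0, 0, 0, 0, 0, 0, 0]]}}}

```text
clock: 8.25
eef_pos: [602.9, 263.4, 211.5]
tool_rot: [-3.141, -0.004, 0.371]
force: [-0.4, -0.2, 0.9]
width: -0.0
gripper_force: 0.0
```

```bash
python3 - <<'E'
from h import *
w=ctrl.get_image("wrist");s=ctrl.get_image("scene")[180:380,260:480]
cv2.imwrite("pics/w3.png",np.hstack([cv2.resize(w,(480,300)),cv2.resize(s,(320,300))]))
E
```

```text
(no output)
```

View pics/w3.png

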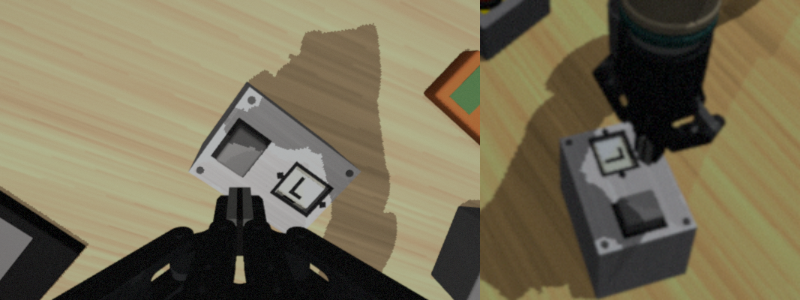

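The 7 (upside down in these views) stands at the mark. The key is up and the arm is clear.

```bash
python3 -c "
from cell import ctrl
print(ctrl.finish_job())"
```

```text
the job is handed in; nothing more can be done
None
```

The counter started at 4; three presses of the step key brought the 7 to the mark, the last picture shows the key up and the arm clear, the stop button was never approached, and the job is handed in (no verdict was returned).

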